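Bring the label printer of a packing scale back into service

ROBOT

A 6-joint arm with a two-finger parallel gripper is mounted at the origin on the work surface. World frame = base frame: x ahead of the robot, y to its left, z up, the work surface at z = 0. Lengths are in mm, angles in rad, forces in N, time in s.
With the tool pointing down it reaches from about 375 to 975 mm from the base axis. Payload 3.8 kg.
Tool frame: the origin (TCP) lies midway between the tips of the shut fingers; the grasp point (between the pads) lies 19 mm behind it; z points along the fingers, x is the direction in which the jaws open and shut, and the axes are right-handed (so a half turn about z gives the same grasp; the last joint's range is limited). The gripper opens to 85 mm and grips with 20 to 120 N. Pads are 22 mm wide; open, the fingers measure 114 mm over their backs; the gripper's body (76 mm by 85 mm) begins 54 mm behind the grasp point. The pads swing forward as they close: fully open they stand 13 mm farther back than shut.
Start: joints at [1.169, 0.264, 1.604, -0, 1.274, -0.037], TCP at [240.812, 630.577, 231.28] pointing down, gripper open.
Joint ranges: [-2.63, 2.63], [-0.94, 2.18], [0.31, 2.57], [-1.31, 4.45], [0, 2.66], [-2.55, 2.55]. Speed limits (rad/s): [2.57, 2.57, 3.14, 3.14, 3.14, 3.14].

INTERFACE

Orientations are given as a unit quaternion [w, x, y, z].
In Python, from rig import status, vision, workorder, finder gives the robot as it stands. The module is installed in compiled form; this text tells all that it offers.
- The arm moves only by the tool send_rows, never from a script. Its argument "targets" is a list of rows, each a list of 3 entries, a list of its own where there are three numbers: the opening in per cent of the stroke, from 0 (shut) to 100 (fully open), then the shift along the world's x, y, z in mm, then the turn about the world's z in degrees. A call has 1 to 12 rows; each row shifts and turns the pose as measured when the row begins; what a row does not reach is not made up. A row lasts 1/12 s, in which the tool goes at most 41.7 mm and 7.16 degrees, less where a joint would pass 70% of its speed; a pose out of reach is approached as far as the arm can. A call is refused whole if a number of a shift passes 41.7 or a number of a turn 7.16, either way. A call with a gripper value outside its range is refused whole. The fingers move at their own pace and stop on an object; the grip force is fixed at half the most. Time passes only in rows, so rows that do not move let the fingers close. It gives the time, the measured TCP pose, the force and the opening at its end, in the units of the state.
- status.sense(): the state, without advancing time (a new reading comes with each control period).
- vision.read_camera(name): name is "side" or "top" or "wrist"; returns a dict with "frame" (480x640x3 uint8, red, green, blue), "mtx" (3x3 intrinsics, pixels), "dist" ([k1, k2, p1, p2, k3] as OpenCV has them; the pictures are not rectified), "pose" (4x4, takes a point from camera to world coordinates). Camera axes: x right, y up, looking along -z (the intrinsics and any distortion apply to the point x, -y, -z); pixel columns grow to the right and rows downward; lengths in mm; the calibration is good to about 2 mm. A picture is of the moment at which its call begins. There is no depth.
- workorder.finish_job(): hands the job in, once; it reports no verdict.
Trained networks look in a picture, given as the dict that the camera call returned (one of the last four; its "shot" number tells which), for a name from the list of things; names that differ only in an ending like _2 or _b are one class to them, and where a whole thing is asked for, a point or a joint stands for the part that bears it (a point fixed in the world has none). Each returns a list of dicts, best first, with "p" (0 to 1); they miss things now and then, are a little off and sometimes report something else, mostly with a low value. They report only what shows in the picture. A call takes as long as a camera call. They do not tell look-alikes from the thing itself.
- finder.search_frame(target, picture): "centre" ([x, y, z] in mm, in world coordinates, good to about 4 mm: the middle of the surface that is visible of it).
- finder.silhouettes(target, picture): "pixels" (480x640 bool, what is visible of it).
The state is a dict: "time_s": time; "joint_positions": joint angles; "qvel": joint speeds; "joint_efforts": joint torques, N m; "eef_pos": TCP position; "ee_rot": TCP orientation; "ft_force": force on the tool from outside, world axes, zero at the start; "wrist_torque": the same for the moment, N m; "finger_gap": opening from 0.0 (shut) to 1.0 (fully open).
Only numpy, scipy, OpenCV 4.12 (cv2) and the standard library are available. Lean on these libraries where they do the work, as an engineer would, in place of code of your own. Each camera call takes 0.05 s, during which the arm holds its last target. There are 200 camera calls.

TASK

The label roll in the packing scale has just been changed: push the raised printer cover down until it is fully shut, then press the white feed key, next the product key in the colour of the cake box standing on the weighing pan, and finally the blue print key, each one fully down for a moment and then let up again. Press no key before the cover is shut and no other key at all. It is all fingertip work: grip and lift nothing, leave the cake boxes, the mug and the empty label core standing where they are, and finish clear of the scale.

Things in the scene. Friction and masses are not known exactly. Their poses are not given: they have to be found in the camera images.
- scale: white labelling scale, 430 deep (x), 340 wide (y), fixed; origin under its middle on the table, x axis away from the operator, y to his left, z up. Front right: keys in two rows of three, 50 mm apart, 8 mm proud of a panel that rises 12 degrees towards +x. Front left (y +30 to +170 mm): label printer, 96 mm high, with its cover. Behind: weighing pan, wire guard 40 mm high at its rear edge
- pan_mid (a point): middle of the top of the weighing pan (232 x 334 mm, 115 mm above the table)
- cover (a joint): angle of the printer's hinged grey cover: 0 fully shut (lying level), positive raised, up to 1.5 rad; starts raised between 0.75 and 1.2. Its stiff hinge holds it at any angle, about 1 to 2 N at the free edge moves it
- cover_hinge (a point): middle of the cover's hinge line, at the rear of the printer, 96 mm above the table; hinge along the scale's y axis, and this point turns with the cover: its -x axis points along the cover to the free edge
- cover_edge (a point): middle of the free edge of the cover, on its outer (upper when shut) face: 150 mm from the hinge and 12 mm out along the cover's normal (z axis). Cover 130 mm wide, 6 mm thick; outer face flat. Shut, the edge lies 108 mm above the table at the front of the printer; raised, the outer face looks up and away from the robot
- key_yellow (a joint): travel of the yellow key, product key: 0 up, 0.005 m fully down (about 5 N, springs back); counts as pressed from 0.0035 m
- yellow_top (a point): centre of the top face of the yellow key, upper row, left (next to the printer); face 28 mm up the slope by 28 mm across; z axis = outward normal of the sloping panel
- key_red (a joint): travel of the red key, product key: 0 up, 0.005 m fully down (about 5 N, springs back); counts as pressed from 0.0035 m
- red_top (a point): centre of the top face of the red key, upper row, middle; face 28 mm up the slope by 28 mm across; z axis = outward normal of the sloping panel
- key_green (a joint): travel of the green key, product key: 0 up, 0.005 m fully down (about 5 N, springs back); counts as pressed from 0.0035 m
- green_top (a point): centre of the top face of the green key, upper row, right; face 28 mm up the slope by 28 mm across; z axis = outward normal of the sloping panel
- key_grey (a joint): travel of the grey key, tare key, not used: 0 up, 0.005 m fully down (about 5 N, springs back); counts as pressed from 0.0035 m
- grey_top (a point): centre of the top face of the grey key, lower row, left (next to the printer); face 28 mm up the slope by 28 mm across; z axis = outward normal of the sloping panel
- key_white (a joint): travel of the white key, label feed key: 0 up, 0.005 m fully down (about 5 N, springs back); counts as pressed from 0.0035 m
- white_top (a point): centre of the top face of the white key, lower (nearest the robot) row, middle; face 28 mm up the slope by 28 mm across; z axis = outward normal of the sloping panel
- key_blue (a joint): travel of the blue key, print key: 0 up, 0.005 m fully down (about 5 N, springs back); counts as pressed from 0.0035 m
- blue_top (a point): centre of the top face of the blue key, lower row, right; face 28 mm up the slope by 34 mm across; z axis = outward normal of the sloping panel
- tray_yellow_mid (a point): centre, half-way up, of the boxed cake portion with the yellow tray, yellow dot on its clear lid: 120 x 66 x 60 mm, about 220 g, loose; one of the three boxes stands on the weighing pan, the other two on a wire rack of the same height (115 mm) at the left of the table
- tray_red_mid (a point): centre, half-way up, of the boxed cake portion with the red tray, red dot on its clear lid: 120 x 66 x 60 mm, about 220 g, loose; one of the three boxes stands on the weighing pan, the other two on a wire rack of the same height (115 mm) at the left of the table
- tray_green_mid (a point): centre, half-way up, of the boxed cake portion with the green tray, green dot on its clear lid: 120 x 66 x 60 mm, about 220 g, loose; one of the three boxes stands on the weighing pan, the other two on a wire rack of the same height (115 mm) at the left of the table
- rack: wire cooling rack on the table left of the scale, 300 x 130 mm, 115 mm high, fixed; origin under its middle
- core: empty cardboard label core standing on the table right of the scale, 40 mm across, 62 mm tall, loose; origin under its middle
- mug: black travel mug, 80 mm across, 198 mm tall, front left on the table, loose; origin under its middle
Things that resemble listed ones, but are neither listed nor needed, are in the scene too. What is shaped like the part that bears tray_green_mid but orange, purple or turquoise is not meant.

How it is judged:
By the outcome, as a careful person would: the job done as asked, in the order asked, and still so for the second after the job is handed in, with the robot touching nothing.
It also fails if it takes over 54 s, if anything falls off the work surface, if the arm or the gripper's body presses on something with over 40 N, if the wrist force passes 120 N, or if a joint passes its speed limit or range.

## Working session

There is one attempt and no reset: what is moved stays moved. The work goes in short steps, Python scripts to look and compute and a tool call to move; the robot and the scene stay as the last step left them, time stands still between calls to the robot, and variables do not carry over. Pictures are saved under pics/ and viewed, about 8 in all and at most 12, crops included, and the job is handed in when it is done.

Besides the shell and the picture viewer there is one more tool, called after "Call:" by a JSON object that holds its "op" and its "data". send_rows: Moves the arm, as the interface text tells. Its arguments: {"type":"object","properties":{"targets":{"type":"array","items":{"type":"array"}}},"required":["targets"]}

```bash
mkdir -p pics
cat > h.py <<'E'
from rig import status, vision, workorder, finder
import numpy as np, cv2
def save(p,n): cv2.imwrite(f'pics/{n}.png',p['frame'][:,:,::-1])
def proj(p,X):
    T=np.linalg.inv(p['pose']); X=np.atleast_2d(np.array(X,float)); c=X@T[:3,:3].T+T[:3,3]
    c=c*[1,-1,-1]
    return cv2.projectPoints(c,np.zeros(3),np.zeros(3),np.array(p['mtx'],float),np.array(p['dist'],float))[0][:,0]
def ray(p,uv,z):
    n=cv2.undistortPoints(np.array([[uv]],float),np.array(p['mtx'],float),np.array(p['dist'],float))[0,0]
    d=p['pose'][:3,:3]@np.array([n[0],-n[1],-1]); o=p['pose'][:3,3]
    return o+d*(z-o[2])/d[2]
E
python3 - <<'E'
from h import *
ims=[]
for n in ['top','side']:
    p=vision.read_camera(n); save(p,n+'0'); print(n,p['pose'].round(2).tolist(),p['mtx'].tolist())
    for t in ['scale','yellow_top','red_top','green_top','grey_top','white_top','blue_top','cover_edge','tray_yellow_mid','tray_red_mid','tray_green_mid','rack','core','mug']:
        print(t,[(np.round(d['centre']).tolist(),round(d['p'],2),proj(p,d['centre'])[0].round().tolist()) for d in finder.search_frame(t,p)][:3])
print(status.sense())
E
```

```text
top [[-0.01, 1.0, -0.06, 498.92], [-1.0, -0.01, 0.0, 191.76], [0.0, 0.06, 1.0, 1753.55], [0.0, 0.0, 0.0, 1.0]] [[533.9304837069918, 0.0, 324.6635257431109], [0.0, 533.9304837069918, 240.14223964537618], [0.0, 0.0, 1.0]]
scale [([683.0, -48.0, 116.0], 0.61, [400.0, 212.0]), ([559.0, -116.0, 82.0], 0.28, [420.0, 252.0]), ([565.0, -67.0, 83.0], 0.22, [405.0, 250.0])]
yellow_top [([566.0, -74.0, 79.0], 0.56, [407.0, 250.0]), ([645.0, 360.0, 114.0], 0.33, [267.0, 225.0])]
red_top [([559.0, -119.0, 82.0], 0.55, [422.0, 252.0])]
green_top [([544.0, -171.0, 82.0], 0.63, [438.0, 257.0])]
grey_top [([517.0, -60.0, 77.0], 0.65, [403.0, 266.0])]
white_top [([507.0, -109.0, 71.0], 0.6, [418.0, 269.0])]
blue_top [([494.0, -161.0, 66.0], 0.47, [434.0, 273.0])]
cover_edge [([614.0, 56.0, 168.0], 0.85, [368.0, 233.0]), ([518.0, -59.0, 72.0], 0.43, [402.0, 265.0]), ([801.0, -92.0, 177.0], 0.16, [417.0, 170.0])]
tray_yellow_mid [([802.0, -90.0, 174.0], 0.59, [416.0, 170.0]), ([650.0, 361.0, 115.0], 0.16, [267.0, 224.0])]
tray_red_mid [([567.0, 346.0, 176.0], 0.6, [270.0, 250.0]), ([517.0, -59.0, 70.0],
[... 1793 characters left out ...]
joint_positions': array([ 1.16909915e+00,  2.63876005e-01,  1.60398469e+00,  5.43969736e-06,
        1.27372695e+00, -3.69169649e-02]), 'qvel': array([-3.47009258e-04,  3.46454477e-05,  8.59366833e-05, -1.17673223e-03,
       -4.86787422e-04,  1.02629650e-03]), 'joint_efforts': array([-1.07106949e-03, -5.15058875e+01, -3.67701101e+01, -2.84216530e-04,
        1.36330782e-03,  2.01354688e-06]), 'eef_pos': array([240.81052727, 630.57675447, 231.30419079]), 'ee_rot': array([-3.54002536e-06,  8.23633857e-01,  5.67121917e-01,  7.21706982e-07]), 'ft_force': array([0.01100629, 0.09916975, 0.06449735]), 'wrist_torque': array([ 0.00667165, -0.02917653,  0.01841704]), 'finger_gap': 0.9962545869051344}
```

View pics/top0.png

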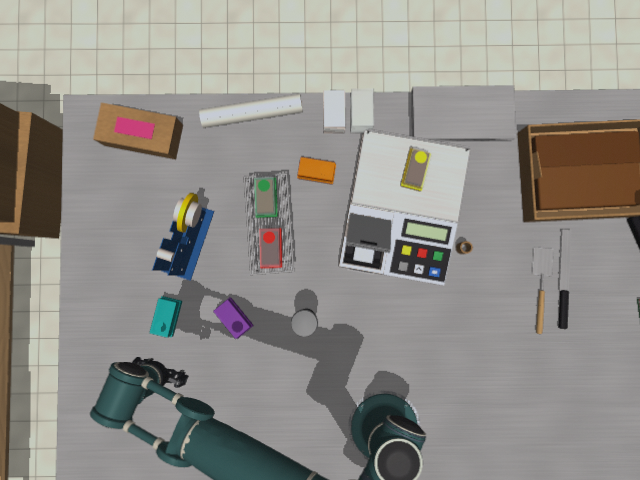

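View pics/side0.png

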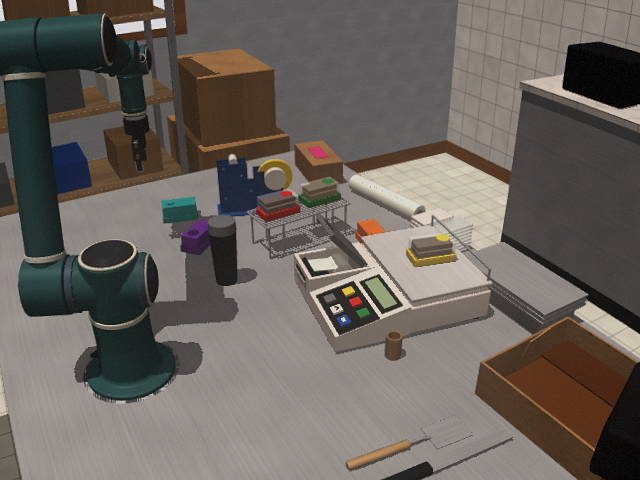

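The yellow-dot box (top view 416,165) is on the pan, while red (269,245) and green (264,190) are on the rack. The cover is raised, and the keys show at about (405–438, 250–272). I'm moving over the scale for a wrist view.

Call:
{"op": "send_rows", "data": {"targets": [[0,[0,0,40],0],[0,[5,-20,40],2],[0,[15,-38,30],3],[0,[16,-40,15],3],[0,[16,-40,10],0],[0,[16,-40,10],0],[0,[16,-40,0],0],[0,[16,-40,0],0],[0,[16,-40,0],0],[0,[16,-40,0],0],[0,[16,-40,0],0],[0,[16,-40,0],0]]}}

```text
time_s: 2.5
eef_pos: [391.8, 229.9, 373.0]
ee_rot: [0.003, 0.775, 0.632, 0.003]
ft_force: [1.8, 0.5, 0.5]
finger_gap: -0.004
```

Call:
{"op": "send_rows", "data": {"targets": [[0,[16,-40,5],0],[0,[16,-40,5],0],[0,[16,-40,5],0],[0,[16,-40,5],0],[0,[16,-40,5],0],[0,[16,-40,0],0],[0,[16,-40,0],0],[0,[16,-10,0],0],[0,[0,0,0],0]]}}

```text
time_s: 3.25
eef_pos: [513.7, -59.6, 399.8]
ee_rot: [0.008, 0.778, 0.628, 0.006]
ft_force: [0.8, -0.5, 0.2]
finger_gap: -0.002
```

Run:
```python
from h import *
import pickle
s=status.sense(); print(s['time_s'],s['eef_pos'],s['ee_rot'],s['ft_force'])
S={}
for n in ['wrist','side','top']:
    p=vision.read_camera(n); save(p,n+'1'); S[n]=p
    for t in ['yellow_top','red_top','green_top','grey_top','white_top','blue_top','cover_edge']:
        r=finder.search_frame(t,p)
        if r: print(n,t,[(np.round(d['centre']).tolist(),round(d['p'],2),proj(p,d['centre'])[0].round().tolist()) for d in r][:2])
    m=finder.silhouettes('cover_edge',p); S[n+'_cov']=[(d['p'],d['pixels']) for d in m]
    print([(d['p'],d['pixels'].sum()) for d in m])
pickle.dump(S,open('s1.pkl','wb'))
print(S['wrist']['pose'].round(2).tolist(),status.sense()['time_s'])
```

```text
3.25 [513.71270711 -59.62788392 399.8198297 ] [0.00757646 0.77778328 0.62845716 0.0061123 ] [ 0.80675033 -0.48721092  0.15380865]
wrist yellow_top [([566.0, -74.0, 81.0], 0.94, [313.0, 233.0])]
wrist red_top [([558.0, -119.0, 82.0], 0.58, [276.0, 235.0]), ([602.0, 54.0, 191.0], 0.22, [449.0, 271.0])]
wrist green_top [([544.0, -168.0, 83.0], 0.65, [234.0, 232.0])]
wrist grey_top [([512.0, -56.0, 70.0], 0.97, [318.0, 186.0]), ([600.0, 49.0, 189.0], 0.37, [443.0, 269.0])]
wrist white_top [([505.0, -109.0, 70.0], 0.65, [274.0, 189.0])]
wrist blue_top [([496.0, -158.0, 69.0], 0.76, [234.0, 190.0])]
wrist cover_edge [([599.0, 56.0, 187.0], 0.68, [449.0, 266.0]), ([579.0, -18.0, 90.0], 0.2, [361.0, 236.0])]
[(0.95, np.int64(7586))]
side yellow_top [([561.0, -75.0, 77.0], 0.62, [348.0, 292.0])]
side red_top [([646.0, -136.0, 90.0], 0.6, [389.0, 290.0]), ([554.0, -128.0, 77.0], 0.55, [357.0, 303.0])]
side green_top [([546.0, -179.0, 85.0], 0.56, [366.0, 312.0])]
side grey_top [([514.0, -67.0, 74.0], 0.67, [331.0, 296.0])]
side white_top [([504.0, -116.0, 69.0], 0.52, [338.0, 309.0])]
side blue_top [([489.0, -163.0, 69.0], 0.45, [342.0, 321.0])]
side cover_edge [([595.0, 4.0, 172.0], 0.93, [344.0, 243.0])]
[(0.69, np.int64(620))]
top yellow_top [([566.0, -75.0, 77.0], 0.51, [407.0, 250.0])]
top green_top [([509.0, -57.0, 75.0], 0.32, [402.0, 268.0])]
top grey_top [([510.0, -53.0, 72.0], 0.38, [400.0, 268.0])]
top blue_top [([804.0, -90.0, 174.0], 0.26, [416.0, 169.0])]
top cover_edge [([612.0, 57.0, 171.0], 0.62, [367.0, 234.0]), ([568.0, 346.0, 174.0], 0.19, [270.0, 250.0])]
[(0.98, np.int64(1415))]
[[0.21, -0.94, -0.28, 445.67], [0.98, 0.2, 0.06, -44.72], [-0.0, -0.28, 0.96, 541.47], [0.0, 0.0, 0.0, 1.0]] 4.6
```

View pics/wrist1.png

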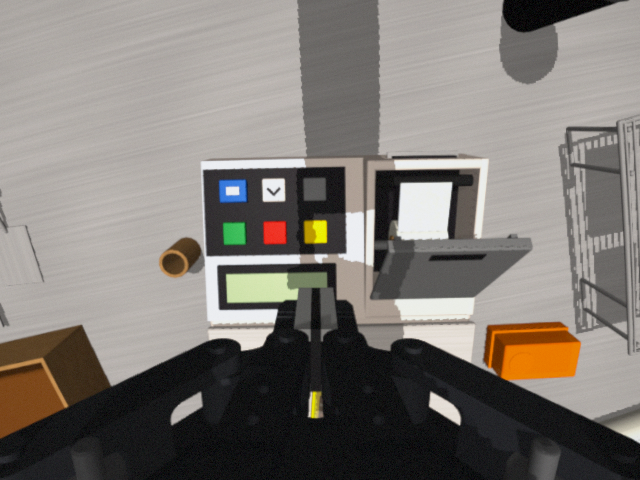

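```bash
cat > fit.py <<'E'
from h import *
import pickle
from scipy.optimize import least_squares, minimize
S=pickle.load(open('s1.pkl','rb'))
names=['blue','white','grey','green','red','yellow']
uvw=np.array([[232,190],[273.5,190],[315,189],[234,233],[275,232],[316,232]],float)
sl=np.deg2rad(12)
def keys(q):  # white key x,y,z, yaw
    x,y,z,a=q; ex=np.array([np.cos(a),np.sin(a),0]); ey=np.array([-np.sin(a),np.cos(a),0]); u=ex*np.cos(sl)+[0,0,np.sin(sl)]
    return np.array([[x,y,z]+50*(i*u+j*ey) for i in (0,1) for j in (-1,0,1)])
side=np.array([[489,-163,68],[504.5,-117,68.5],[514.5,-67.5,72],[546,-179,85],[554,-128,77],[562,-74,78]],float)
uvs=proj(S['side'],side)
def res(q): return np.r_[(proj(S['wrist'],keys(q))-uvw).ravel(),0.7*(proj(S['side'],keys(q))-uvs).ravel()]
r=least_squares(res,[506,-110,70,-.22]); q=r.x; print('white',q.round(2),'deg',np.degrees(q[3]),'res',r.fun.round(1))
print(dict(zip(names,keys(q).round(1).tolist())))
a=q[3]; ex=np.array([np.cos(a),np.sin(a),0]); ey=np.array([-np.sin(a),np.cos(a),0])
def pts(h,th):
    H=np.array([h[0],h[1],96.]); d=-ex*np.cos(th)+np.array([0,0,np.sin(th)]); n=ex*np.sin(th)+np.array([0,0,np.cos(th)])
    return H,d,n
def loss(v):
    H,d,n=pts(v[:2],v[2]); P=np.array([H+d*l+n*t+ey*w for l in (0,150) for t in (6,12) for w in (-65,65)]); L=0
    for c in ('wrist','top','side'):
        m=S[c+'_cov'][0][1]; k=4; im=np.zeros((480,640),np.uint8)
        hull=cv2.convexHull(proj(S[c],P).astype(np.float32))
        cv2.fillConvexPoly(im,np.round(hull*16).astype(np.int32),1,shift=4)
        L+=1-(m&(im>0)).sum()/(m|(im>0)).sum()
    return L
best=None
for th in (.7,.85,1.,1.15):
    h0=q[:3]+ex*130+ey*170*0; h0=np.array([650,40.])
    o=minimize(loss,[*h0,th],method='Nelder-Mead',options=dict(initial_simplex=[[*h0,th],[h0[0]+20,h0[1],th],[h0[0],h0[1]+20,th],[*h0,th+.15]],maxiter=300))
    print(o.x.round(3),o.fun)
    if best is None or o.fun<best.fun: best=o
v=best.x; H,d,n=pts(v[:2],v[2])
print('hinge rel white in scale axes',(H-q[:3])@ex,(H-q[:3])@ey,'edge mid',H+150*d+12*n)
im=S['wrist']['frame'].copy()
for l in (0,150):
    for w in (-65,65):
        x=proj(S['wrist'],H+d*l+n*12+ey*w)[0]; cv2.circle(im,tuple(int(i) for i in x.round()),3,(255,0,255),-1)
for x in proj(S['wrist'],keys(q)): cv2.circle(im,tuple(int(i) for i in x.round()),2,(255,0,255),-1)
im[S['wrist_cov'][0][1]]=im[S['wrist_cov'][0][1]]//2+np.array([0,90,90],np.uint8)
cv2.imwrite('pics/fit1.png',im[130:330,180:560,::-1].repeat(2,0).repeat(2,1))
E
python3 fit.py
```

```text
white [ 5.0708e+02 -1.1070e+02  6.6350e+01 -2.0000e-01] deg -11.282776922021792 res [ 1.2  1.4  0.1  0.7 -0.7  1.1  0.4 -1.1 -0.5 -0.7 -1.1 -1.3  1.5 -0.8
 -0.3 -0.6 -0.3  0.3 -1.8  0.5 -0.9 -1.1  0.2 -0.3]
{'blue': [497.3, -159.7, 66.3], 'white': [507.1, -110.7, 66.3], 'grey': [516.9, -61.7, 66.3], 'green': [545.3, -169.3, 76.7], 'red': [555.0, -120.3, 76.7], 'yellow': [564.8, -71.2, 76.7]}
[659.232  44.156   0.83 ] 0.4302747135469214
[659.145  44.176   0.83 ] 0.4332470007267054
[659.407  43.825   0.825] 0.44101131421151174
[659.877  43.899   0.824] 0.4290782164131469
hinge rel white in scale axes 119.59994290812412 181.50552883010494 edge mid [568.58085389  62.11296433 214.22525075]
```

View pics/fit1.png

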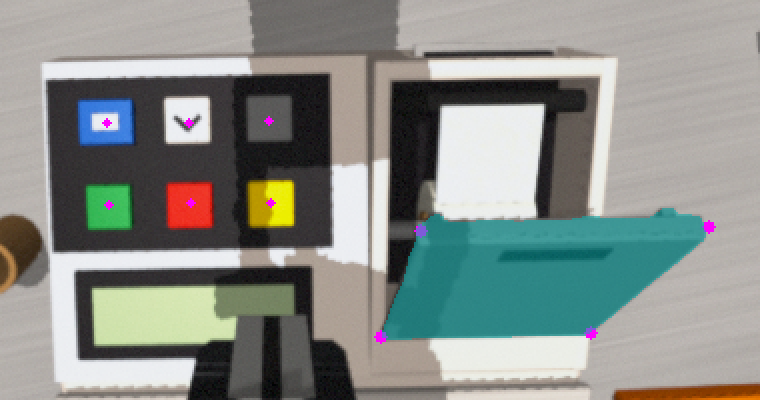

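Wrist view: keys in two rows at (232–316, 190/233). The cover overlay fits well: free edge at about y=240, hinge at about y=298, θ≈0.83. I'll go above the outer face now.

Call:
{"op": "send_rows", "data": {"targets": [[0,[20,29,-30],0],[0,[21,29,-30],0],[0,[21,29,-30],0],[0,[21,29,-30],0],[0,[0,0,-30],0],[0,[0,0,-20],0],[0,[0,0,0],0]]}}

```text
time_s: 5.18
eef_pos: [593.0, 54.5, 238.1]
ee_rot: [0.012, 0.778, 0.629, 0.01]
ft_force: [-1.6, -0.4, -1.2]
finger_gap: -0.002
```

Call:
{"op": "send_rows", "data": {"targets": [[0,[3,2,-18],0],[0,[0,0,-16],0],[0,[-4,1,-10],0],[0,[-8,2,-10],0],[0,[0,0,0],0]]}}

```text
time_s: 5.6
eef_pos: [585.2, 59.3, 185.9]
ee_rot: [0.013, 0.778, 0.628, 0.011]
ft_force: [-1.1, 0.9, -0.4]
finger_gap: 0.001
```

Call:
{"op": "send_rows", "data": {"targets": [[0,[-10,2,-11],0],[0,[-8,2,-11],0],[0,[-7,1,-11],0],[0,[-5,1,-12],0],[0,[-4,1,-12],0],[0,[0,0,0],0]]}}

```text
time_s: 6.1
eef_pos: [553.5, 65.6, 133.1]
ee_rot: [0.017, 0.778, 0.628, 0.016]
ft_force: [-0.2, 0.9, -0.8]
finger_gap: 0.001
```

Run:
```python
from h import *
s=status.sense(); print(s['eef_pos'],s['ft_force'])
p=vision.read_camera('side'); cv2.imwrite('pics/side2.png',cv2.resize(p['frame'][160:360,220:480,::-1],None,fx=3,fy=3))
```

```text
[553.48238225  65.60029312 133.06949469] [-0.19718012  0.94448    -0.80052821]
```

View pics/side2.png

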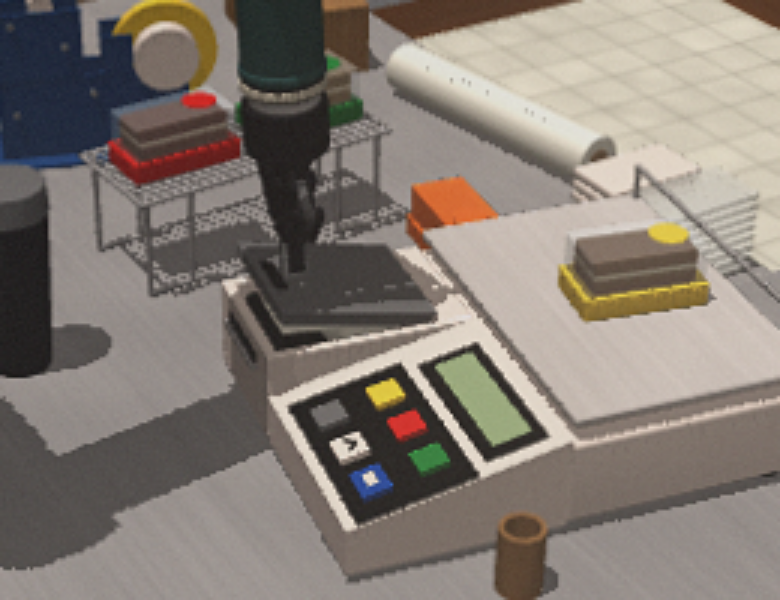

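The cover (crop ~340,280) is nearly down with the finger near its edge. I'm pressing it fully shut.

Call:
{"op": "send_rows", "data": {"targets": [[0,[-2,0,-12],0],[0,[-2,0,-12],0],[0,[0,0,-5],0],[0,[0,0,-4],0],[0,[0,0,-4],0]]}}

```text
time_s: 6.57
eef_pos: [553.3, 65.9, 107.6]
ee_rot: [0.018, 0.778, 0.628, 0.018]
ft_force: [-15.9, -1.0, 29.7]
finger_gap: -0.001
```

Call:
{"op": "send_rows", "data": {"targets": [[0,[0,0,10],0],[0,[0,0,25],0],[0,[-10,-38,15],0],[0,[-10,-38,0],0],[0,[-9,-36,0],0],[0,[-9,-36,0],0],[0,[-8,-29,0],0],[0,[0,0,0],0]]}}

```text
time_s: 7.23
eef_pos: [511.2, -115.4, 164.6]
ee_rot: [0.023, 0.775, 0.631, 0.022]
ft_force: [-0.2, 0.7, -0.3]
finger_gap: -0.005
```

Run:
```python
from h import *
s=status.sense(); print(s['time_s'],s['eef_pos'],s['ft_force'],s['ee_rot'])
p=vision.read_camera('wrist'); save(p,'wrist3')
print([proj(p,x).round().tolist() for x in ([507.1,-110.7,66.3],s['eef_pos'])])
for t in ['white_top','yellow_top','blue_top']: print(t,[(d['centre'],d['p']) for d in finder.search_frame(t,p)][:2])
p=vision.read_camera('side'); cv2.imwrite('pics/side3.png',cv2.resize(p['frame'][200:350,250:450,::-1],None,fx=4,fy=4))
```

```text
7.2333 [ 511.19651536 -115.36413457  164.56436549] [-0.15813126  0.6946034  -0.31241766] [0.02324172 0.77493563 0.63123645 0.02179759]
[[[320.0, 227.0]], [[315.0, 309.0]]]
white_top [([505.1, -109.3, 71.4], 0.78), ([543.3, -110.3, 78.4], 0.47)]
yellow_top [([563.6, -76.4, 78.1], 0.66), ([496.3, -159.0, 71.2], 0.66)]
blue_top [([496.8, -161.2, 66.9], 0.72)]
```

View pics/wrist3.png

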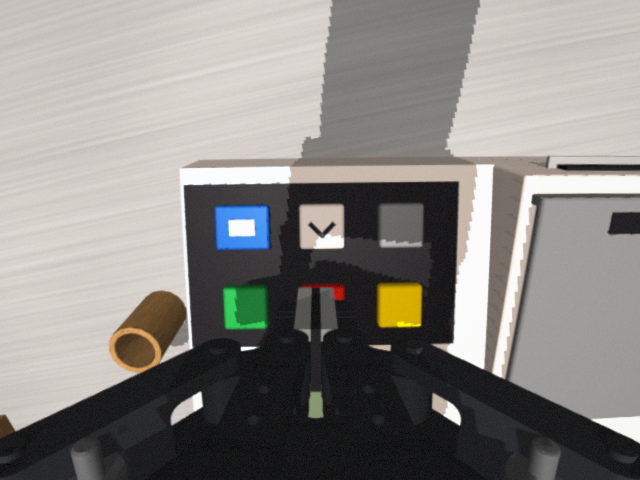

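View pics/side3.png

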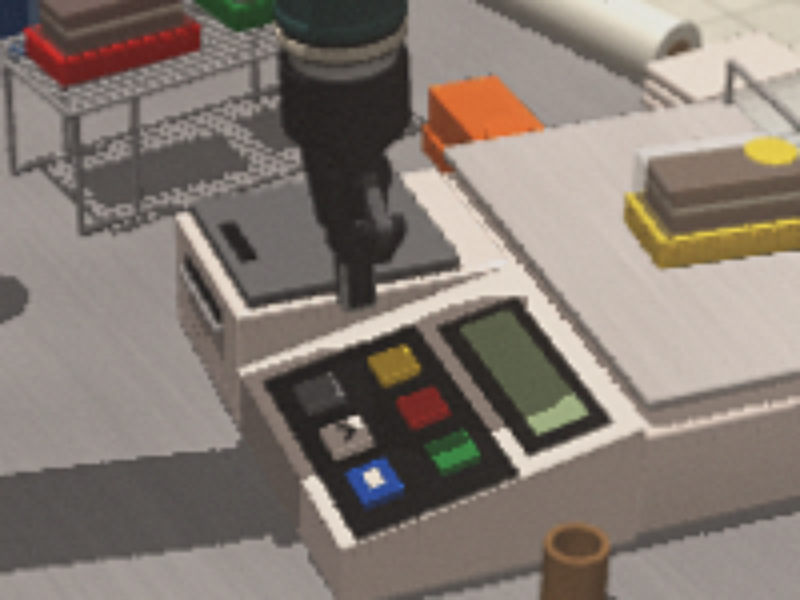

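Cover is shut flush (side crop ~330,235). The white key sits at (321,226), which matches its projection (320,227). Descending onto white.

Call:
{"op": "send_rows", "data": {"targets": [[0,[-4,3,-20],0],[0,[-3,2,-28],0],[0,[0,0,-25],0],[0,[0,0,-10],0],[0,[0,0,0],0]]}}

```text
time_s: 7.9
eef_pos: [509.2, -98.8, 80.7]
ee_rot: [0.024, 0.77, 0.637, 0.025]
ft_force: [-0.2, 0.2, -0.4]
finger_gap: 0.003
```

Call:
{"op": "send_rows", "data": {"targets": [[0,[-2,-5,0],0],[0,[-2,-4,0],0],[0,[0,0,0],0],[0,[0,0,0],0]]}}

```text
time_s: 8.23
eef_pos: [507.0, -107.0, 83.0]
ee_rot: [0.025, 0.769, 0.638, 0.026]
ft_force: [0.8, -0.2, 0.3]
finger_gap: -0.002
```

Call:
{"op": "send_rows", "data": {"targets": [[0,[-2,-3,-3],0],[0,[0,0,-4],0],[0,[0,0,-3],0],[0,[0,0,-2],0],[0,[0,0,0],0]]}}

```text
time_s: 8.65
eef_pos: [507.7, -112.0, 73.8]
ee_rot: [0.028, 0.769, 0.638, 0.028]
ft_force: [-0.2, 0.0, -0.8]
finger_gap: -0.0
```

Call:
{"op": "send_rows", "data": {"targets": [[0,[-3,0,-2],0],[0,[-1,0,-2],0],[0,[0,0,-2],0],[0,[0,0,0],0]]}}

```text
time_s: 8.98
eef_pos: [504.7, -112.2, 68.3]
ee_rot: [0.029, 0.769, 0.637, 0.029]
ft_force: [-0.7, -0.7, 2.7]
finger_gap: 0.004
```

Call:
{"op": "send_rows", "data": {"targets": [[0,[0,0,-2],0],[0,[0,0,-2],0],[0,[0,0,-2],0]]}}

```text
time_s: 9.23
eef_pos: [505.4, -112.4, 65.7]
ee_rot: [0.029, 0.769, 0.638, 0.029]
ft_force: [-10.7, 2.6, 25.6]
finger_gap: 0.004
```

25 N against a 5 N spring after about 5 mm of travel: white is fully down. Releasing and moving to yellow.

Call:
{"op": "send_rows", "data": {"targets": [[0,[0,0,0],0],[0,[0,0,8],0],[0,[0,0,15],0],[0,[0,0,15],0],[0,[16,11,0],0],[0,[18,12,0],0],[0,[14,10,0],0],[0,[5,3,0],0],[0,[0,0,0],0],[0,[0,0,0],0]]}}

```text
time_s: 10.07
eef_pos: [557.1, -74.9, 105.8]
ee_rot: [0.027, 0.769, 0.638, 0.027]
ft_force: [-0.6, -0.0, -1.1]
finger_gap: -0.0
```

Run:
```python
from h import *
s=status.sense(); print(s['time_s'],s['eef_pos'],s['ft_force'],s['ee_rot'])
p=vision.read_camera('wrist'); save(p,'wrist4')
for t in ['yellow_top','blue_top','white_top']: print(t,[(d['centre'],d['p'],proj(p,d['centre'])) for d in finder.search_frame(t,p)][:2])
print(proj(p,[[564.8,-71.2,76.7],[564.8,-71.2,79.2],[497.3,-159.7,66.3]]))
```

```text
10.0667 [557.09462361 -74.94084101 105.81403948] [-0.58156515 -0.04287933 -1.05821578] [0.02711499 0.76934657 0.63770001 0.02663321]
yellow_top [([558.2, -66.5, 77.8], 0.82, array([[332.78047204, 278.1444077 ]]))]
blue_top [([494.4, -156.4, 68.5], 0.86, array([[113.80858118, 177.90533583]])), ([506.1, -107.9, 70.6], 0.4, array([[221.37296817, 183.38507117]]))]
white_top [([507.9, -109.3, 71.5], 0.66, array([[218.97064762, 188.25931677]]))]
[[325.33822321 291.20070016]
 [325.49710802 293.60818809]
 [111.62800534 184.50354187]]
```

View pics/wrist4.png

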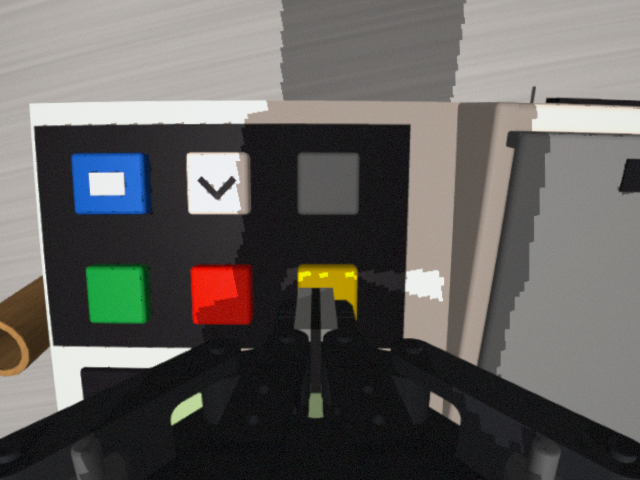

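Yellow key centre at (328,294), as projected. Descending.

Call:
{"op": "send_rows", "data": {"targets": [[0,[2,2,-9],0],[0,[2,1,-7],0],[0,[0,0,-2],0],[0,[0,0,0],0],[0,[0,0,0],0]]}}

```text
time_s: 10.68
eef_pos: [558.6, -73.2, 84.9]
ee_rot: [0.026, 0.77, 0.636, 0.026]
ft_force: [0.4, 0.1, -0.8]
finger_gap: -0.001
```

Call:
{"op": "send_rows", "data": {"targets": [[0,[2,1,-2],0],[0,[0,0,-2],0],[0,[0,0,-2],0],[0,[0,0,0],0]]}}

```text
time_s: 11.02
eef_pos: [561.5, -72.3, 79.1]
ee_rot: [0.027, 0.77, 0.636, 0.026]
ft_force: [-2.3, -0.3, 2.0]
finger_gap: -0.004
```

Call:
{"op": "send_rows", "data": {"targets": [[0,[0,0,-2],0],[0,[0,0,-2],0],[0,[0,0,-2],0]]}}

```text
time_s: 11.27
eef_pos: [562.2, -72.5, 76.1]
ee_rot: [0.027, 0.77, 0.636, 0.026]
ft_force: [-10.6, 0.8, 22.3]
finger_gap: 0.0
```

Call:
{"op": "send_rows", "data": {"targets": [[0,[0,0,0],0],[0,[0,0,8],0],[0,[0,0,15],0],[0,[0,0,10],0],[0,[-15,-20,0],0],[0,[-18,-24,0],0],[0,[-18,-24,0],0],[0,[-13,-17,0],0],[0,[-3,-3,0],0],[0,[0,0,0],0],[0,[0,0,0],0]]}}

```text
time_s: 12.18
eef_pos: [495.7, -162.9, 115.5]
ee_rot: [0.03, 0.77, 0.637, 0.029]
ft_force: [-0.5, 0.3, 0.2]
finger_gap: -0.001
```

Call:
{"op": "send_rows", "data": {"targets": [[0,[0,1,-12],0],[0,[0,1,-13],0],[0,[0,0,-7],0],[0,[0,0,0],0],[0,[0,0,0],0]]}}

```text
time_s: 12.6
eef_pos: [498.6, -157.4, 80.8]
ee_rot: [0.031, 0.768, 0.639, 0.03]
ft_force: [-0.1, -0.2, -0.1]
finger_gap: 0.003
```

Call:
{"op": "send_rows", "data": {"targets": [[0,[-2,-1,-3],0],[0,[-1,-1,-2],0],[0,[0,0,-2],0],[0,[0,0,-1],0],[0,[0,0,0],0]]}}

```text
time_s: 13.02
eef_pos: [496.3, -158.6, 72.2]
ee_rot: [0.031, 0.768, 0.639, 0.03]
ft_force: [0.5, -0.0, -0.0]
finger_gap: -0.004
```

Call:
{"op": "send_rows", "data": {"targets": [[0,[-1,-1,-2],0],[0,[0,0,-2],0],[0,[0,0,-2],0],[0,[0,0,-2],0],[0,[0,0,-2],0]]}}

```text
time_s: 13.43
eef_pos: [497.0, -160.2, 65.8]
ee_rot: [0.032, 0.768, 0.639, 0.031]
ft_force: [-11.2, 4.1, 26.2]
finger_gap: -0.004
```

Blue bottomed at 26 N, at the same height as white. Lifting clear.

Call:
{"op": "send_rows", "data": {"targets": [[0,[0,0,0],0],[0,[0,0,8],0],[0,[0,0,20],0],[0,[0,0,40],0],[0,[0,0,40],0],[0,[-5,0,40],0],[0,[-5,0,40],0],[0,[-5,0,30],0],[0,[0,0,0],0],[0,[0,0,0],0],[0,[0,0,0],0],[0,[0,0,0],0]]}}

```text
time_s: 14.43
eef_pos: [475.9, -159.5, 294.4]
ee_rot: [0.031, 0.768, 0.639, 0.03]
ft_force: [0.4, -0.7, -0.1]
finger_gap: 0.001
```

Run:
```python
from h import *
s=status.sense(); print(s['time_s'],s['eef_pos'],s['ft_force'],abs(s['qvel']).max())
p=vision.read_camera('wrist'); a=p['frame'][:,:,::-1]; q=vision.read_camera('side')['frame'][:,:,::-1]
cv2.imwrite('pics/end.png',np.vstack([cv2.resize(a,(400,300)),cv2.resize(q[150:375,220:520],(400,300))]))
```

```text
14.4333 [ 475.92915405 -159.51309384  294.37265857] [ 0.42607745 -0.66845832 -0.12562685] 0.011600568527266313
```

View pics/end.png

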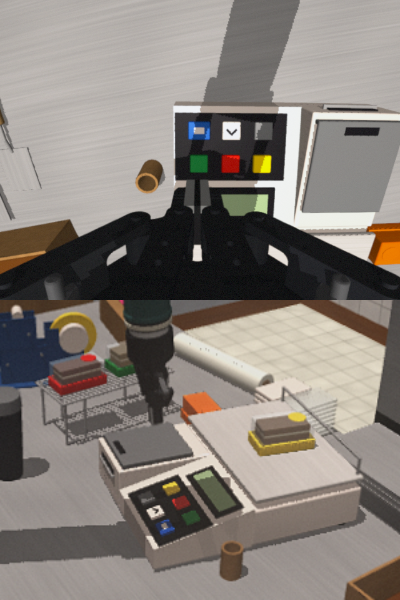

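```bash
python3 -c "
from rig import workorder; print(workorder.finish_job())"
```

```text
the job is handed in; nothing more can be done
None
```

I shut the printer cover and pressed white, then yellow, then blue, and handed the job in at about 14.5 s of the 54 s. Yellow was the product key because the yellow-dot cake box is the one on the weighing pan.

- **Cover:** I pushed it down along its arc until the fingertip stopped at z ≈ 108 mm with about 30 N, the height given for fully shut. Side and wrist pictures after I lifted off showed it lying flush.
- **Keys:** White, yellow and blue stopped firmly at 26, 22 and 26 N, against their 5 N springs, after roughly 5 mm of travel. I let each one up again and touched no other key. Key travel was judged from force and height, because no joint reading was available.
- **Finish:** The last pictures show the cover shut and the boxes, core and mug still standing where they were. The gripper is about 230 mm above the keys, with no contact force beyond reading noise.
- **Check that disagreed:** The finder put some keys 4–7 mm off my own fit (yellow once by about 8 mm). I went by the fit because it matched the wrist pictures to within 3 px.
- **Tool tilt:** The tool drifted about 5° off vertical during the moves and I could not correct it. All three presses still landed on the right keys.

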